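# Set the job counter to 6 and latch its dust flap

### The job

Turn the spoked hand wheel of the grey bench counter until the number 6 stands centred in its small window, clicked in, and let go of the wheel. Then swing the counter's dust flap shut and press it down gently, without forcing it, until its sprung tongue snaps in under the keeper bar. Leave the brown beaker, the white pot and the sanding block standing where they are.

Things in the scene. Friction and masses are not known exactly. Their poses are not given: they have to be found in the camera images.
- counter: Grey steel bench counter, fixed. Origin: centre of its underside; x points away from the robot at yaw 0, y to its left end, z up. Foot plate 130 x 166 mm (x, y); housing 110 x 150 mm, flat top 112 mm up. A level shaft along y, 70 mm up, carries the number drum inside and the hand wheel outside the right (-y) end. The dust flap is hinged at the left end of the top.
- window (a point): Centre of the window in the counter's top, 22 x 26 mm (x, y), at (0, -10, 112) mm in the counter's frame. Below it turns a white drum with the digits 0 to 9 in black, 15 mm tall, their tops towards the counter's +x.
- wheel_centre (a point): Centre of the spoked hand wheel, at (0, -120, 70) mm in the counter's frame, with its axes. Steel hub 36 mm across, 20 mm thick along y, 35 mm clear of the housing (shaft 12 mm thick between). Five spokes (rods 10 mm thick), 72 degrees apart, stand out radially in the plane y = -120 mm; on each a black ball of 16 mm diameter, centred 52 mm from the axis. Nothing stands at its outer side.
- dial (a joint): Turn of wheel and drum, rad, 0 to 5.65 with stops. Number in the window = value / 0.6283: 0 shows 0, 3.770 shows 6. Grows as the top of the wheel moves away from the robot (counter's +x). At every even number one spoke points straight up. A sprung detent clicks at every number and pulls the released wheel to the nearest; a click takes about 0.07 N m. It may start balanced between two numbers.
- flap_hinge (a point): Middle of the flap's hinge axis, which runs along the counter's x; at (0, 66, 118) mm in the counter's frame, with its axes.
- flap (a joint): Opening of the dust flap, rad: 0 shut, flat on the top, reaching from the hinge to -y; 1.6 open, just past upright. Plate 80 mm wide (x), 8 mm thick (hinge axis at mid-thickness), 118 mm long, with a clear pane. Its stiff hinge holds it above about 0.8 rad; lower it may sink, until its tongue rests on the keeper at about 0.1 rad; 5 to 12 N near the free edge press it home on soft buffers; 80 N is forcing it.
- flap_edge (a point): Middle of the flap's free edge on its outer face (the upper one when shut), 118 mm from the hinge axis. Moves with the flap.
- keeper (a point): Middle of the keeper, a steel roller bar of 4 mm diameter along x between two cheeks (48 mm apart overall, tops 128.5 mm above the bench) on the counter's top; at (0, -59, 124.5) mm in the counter's frame. The shut flap's free edge lies 7 mm short of the bar's middle, the tongue reaches under it.
- tongue (a joint): How far the sprung tongue is pushed into the flap's free edge, m: 0 fully out (8.5 mm proud), 0.008 fully in. 24 mm wide, flat above, sloped below. Latched: flap about 0 to 0.02 rad and tongue out again under the keeper bar.
- beaker: Loose brown beaker, 72 mm across, 98 mm tall, origin at the centre of its underside; a bystander.
- pot: Loose white pot, 72 mm across, 58 mm tall, origin at the centre of its underside; a bystander.
- sanding_block: Loose stone-coloured sanding block, 66 x 79 x 30 mm, origin at the centre of its underside; a bystander.

How it is judged:
On the way, in this order (a step that is already met when the one before it is completed fails the run):
1. the number 6 stands in the window (dial within 0.15 rad of 3.770) and the wheel is let go, while the flap is still open (value of joint dial between 3.62 and 3.92 rad and contact force between the fingers and dial below 0.1 N and value of joint flap above 0.3 rad), for 0.2 s.
2. the flap is down and its tongue has snapped out under the keeper bar (value of joint flap below 0.03 rad and value of joint tongue below 0.002 m), for 0.2 s.
At the end, for the whole second after the job is handed in: The number 6 stands in the window (dial within 0.15 rad of 3.770), the flap is shut (under 0.03 rad open) and its tongue is out under the keeper bar (pushed in less than 2 mm) (all of step 2 and value of joint dial between 3.62 and 3.92 rad); the robot touches nothing.
It fails at once if the beaker, the pot or the sanding block is moved more than 30 mm or tipped (distance of any of beaker, pot, sanding_block from where it was at the start of the episode above 0.03 m or angle between any of beaker, pot, sanding_block's own z axis and vertical above 0.4 rad).
It fails at once if the flap is forced: the fingers press on it with over 80 N (contact force between the fingers and flap above 80 N).
It also fails if it takes over 67 s, if anything falls off the work surface, if the arm or the gripper's body presses on something with over 40 N, if the wrist force passes 120 N, or if a joint passes its speed limit or range.

### The arm

A 6-joint arm with a two-finger parallel gripper is mounted at the origin on a cart in front of the work surface, level with it; the furniture and walls round the work are solid. World frame = base frame: x ahead of the robot, y to its left, z up, the work surface at z = 0. Lengths are in m, angles in rad, forces in N, time in s.
With the tool pointing down it reaches from about 0.3 to 0.75 m from the base axis. Payload 8.5 kg.
Tool frame: the origin (TCP) lies midway between the tips of the shut fingers; the grasp point (between the pads) lies 19 mm behind it; y points along the fingers, x is the direction in which the jaws open and shut, and the axes are right-handed (so a half turn about y gives the same grasp; the last joint's range is limited). The gripper opens to 85 mm and grips with 20 to 120 N. Pads are 22 mm wide; open, the fingers measure 114 mm over their backs; the gripper's body (76 mm by 85 mm) begins 54 mm behind the grasp point. The pads swing forward as they close: fully open they stand 13 mm farther back than shut.
Start: joints at [0.956, 0.381, 1.297, -0, 1.464, -0.215], TCP at [0.214, 0.507, 0.231] pointing down, gripper open.
Joint ranges: [-3.11, 3.11], [-0.89, 2.33], [0.22, 2.48], [-1.42, 4.56], [0.17, 2.85], [-2.88, 2.88]. Speed limits (rad/s): [2.39, 2.39, 3.14, 3.14, 3.14, 3.14].

### API

Orientations are given as a unit quaternion [x, y, z, w].
In Python, from rig import bot, viewer gives the robot as it stands.
- The arm moves only by the tool arm_command, never from a script. Its argument "plan" is a list of rows, each an object with "dp": the shift along the tool's x, y, z normalised to -1 to 1, where 1 is 25 mm, a list of three; "delta_rot": the turn, a rotation vector about the tool's x, y, z normalised to -1 to 1, where 1 is 180 degrees, a list of three. In form: [{"dp": [dx, dy, dz], "delta_rot": [ax, ay, az]}, ...]. A call has 1 to 20 rows; each row shifts and turns the commanded pose from where the row before left it, along the tool's axes as they then stand; what a row does not reach is not made up. A row lasts 1/12 s, in which the tool goes at most 41.7 mm and 7.16 degrees, less where a joint would pass 70% of its speed; a pose out of reach is approached as far as the arm can. A call with a number of a shift or a turn outside -1 to 1 is refused whole. A call with a gripper value outside its range is refused whole. "jaw" is the closure, from -1 (fully open) to 1 (shut), set as the call begins (left out, the last holds). The fingers move at their own pace and stop on an object; "newtons" is the grip in N (left out, the last holds). Time passes only in rows, so rows that do not move let the fingers close. It gives the time, the measured TCP pose, the force and the opening at its end, in the units of the state.
- bot.read_state(): the state, without advancing time (a new reading comes with each control period).
- viewer.read_camera(name): name is "side" or "top" or "wrist"; returns the picture (384x512x3 uint8, red, green, blue); there is no depth.
- viewer.camera_model(name): a dict with "fx", "fy", "cx", "cy" (pixels), "origin" and "orientation" of the camera in the world. Camera axes: x right, y up, looking along -z (the intrinsics and any distortion apply to the point x, -y, -z); pixel columns grow to the right and rows downward; lengths in m; the calibration is good to about 2 mm. A picture is of the moment at which its call begins: read the wrist's pose just before it. camera_model takes no time and is no camera call; for the wrist camera it gives the pose at the moment of the call.
- bot.job_done(): hands the job in, once; it reports no verdict.
The state is a dict: "time_s": time; "q": joint angles; "dq": joint speeds; "joint_efforts": joint torques, N m; "tcp_pos": TCP position; "tcp_rot": TCP orientation; "force": force on the tool from outside, world axes, zero at the start; "ft_torque": the same for the moment, N m; "opening": finger opening in m.
Only numpy, scipy, OpenCV 4.12 (cv2) and the standard library are available. Lean on these libraries where they do the work, as an engineer would, in place of code of your own. Each camera call takes 0.05 s, during which the arm holds its last target.

## Working session

There is one attempt and no reset: what is moved stays moved. The work goes in short steps, Python scripts to look and compute and a tool call to move; the robot and the scene stay as the last step left them, time stands still between calls to the robot, and variables do not carry over. Pictures are saved under pics/ and viewed, and the job is handed in when it is done.

Besides the shell and the picture viewer there is one more tool, called as a command line: name --argument value ..., lists and objects as JSON in quotes. arm_command: Moves the arm, as the interface text tells. Its arguments: {"type":"object","properties":{"plan":{"type":"array"},"jaw":{"type":"number"},"newtons":{"type":"number"}},"required":["plan"]}

```bash
ls; mkdir -p pics
python3 - <<'E'
from rig import bot, viewer
import cv2
s=bot.read_state()
for k in s: print(k,s[k])
for n in ["side","top","wrist"]:
    print(n,viewer.camera_model(n))
    im=viewer.read_camera(n)
    cv2.imwrite(f"pics/{n}0.png",im[:,:,::-1])
E
```

```text
pics
time_s 0.0
q [ 9.55706093e-01  3.81212050e-01  1.29830518e+00 -1.65087674e-05
  1.46362443e+00 -2.15296107e-01]
dq [-1.21029555e-04 -4.53431267e-05 -1.71210629e-03  9.01739225e-05
  1.44010424e-03  2.77309369e-04]
joint_efforts [ 2.49130435e-04 -4.48449111e+01 -2.31273258e+01 -2.32157463e-04
  4.90624530e-03  1.11353793e-05]
tcp_pos [0.21389316 0.50636148 0.23068819]
tcp_rot [ 0.58953076  0.39025124 -0.39126815 -0.58912365]
force [-0.69521335  0.85309552  1.26268791]
ft_torque [ 0.02910747 -0.00565543 -0.02676034]
opening 0.08565270932439557
side {'fx': 413.17950939448406, 'fy': 413.17950939448406, 'cx': 258.96362717460204, 'cy': 188.67075701016233, 'origin': array([-0.15801234, -0.80272419,  0.63632097]), 'orientation': array([ 0.5178917 , -0.16550342, -0.24875067,  0.80157339])}
top {'fx': 436.6375244142689, 'fy': 436.6375244142689, 'cx': 250.59049787341687, 'cy': 189.89691557673441, 'origin': array([0.45617435, 0.1662441 , 1.3095607 ]), 'orientation': array([ 0.02511897, -0.01836463, -0.70289636,  0.71061134])}
wrist {'fx': 337.3811089915428, 'fy': 337.3811089915428, 'cx': 255.72638481071974, 'cy': 194.86304454484088, 'origin': array([0.13772443, 0.53722797, 0.37336892]), 'orientation': array([-0.13510498, -0.08936826,  0.54523625,  0.82248246])}
```

View pics/side0.png

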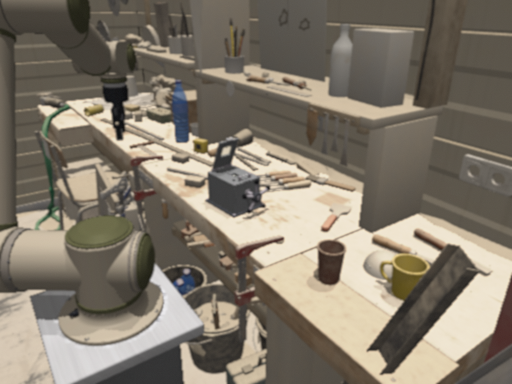

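View pics/top0.png

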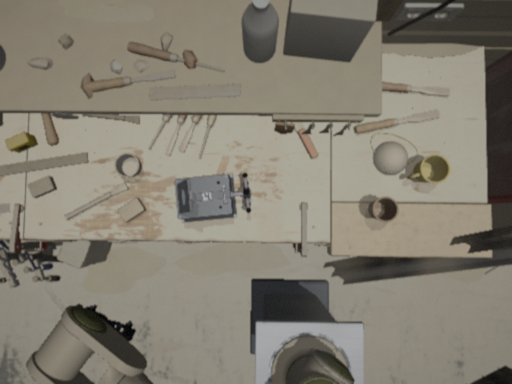

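View pics/wrist0.png

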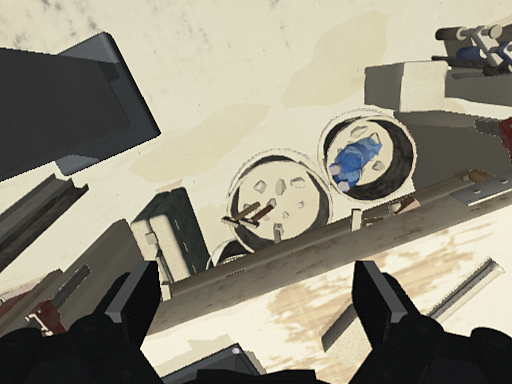

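```bash
cat > h.py <<'E'
import numpy as np, cv2
from scipy.spatial.transform import Rotation as R
def ray(m,u,v):
    d=np.array([(u-m['cx'])/m['fx'],-(v-m['cy'])/m['fy'],-1.])
    return np.array(m['origin']),R.from_quat(m['orientation']).apply(d)
def onz(m,u,v,z):
    o,d=ray(m,u,v); return o+d*(z-o[2])/d[2]
def proj(m,p):
    c=R.from_quat(m['orientation']).inv().apply(np.array(p)-m['origin'])
    return np.array([m['cx']-m['fx']*c[0]/c[2], m['cy']+m['fy']*c[1]/c[2]])
E
python3 - <<'E'
import cv2
a=cv2.imread('pics/top0.png')[150:260,110:290]
cv2.imwrite('pics/top0z.png',cv2.resize(a,None,fx=4.4,fy=4.4,interpolation=cv2.INTER_CUBIC))
a=cv2.imread('pics/side0.png')[120:240,170:320]
cv2.imwrite('pics/side0z.png',cv2.resize(a,None,fx=5,fy=5,interpolation=cv2.INTER_CUBIC))
E
```

```text
(no output)
```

View pics/top0z.png

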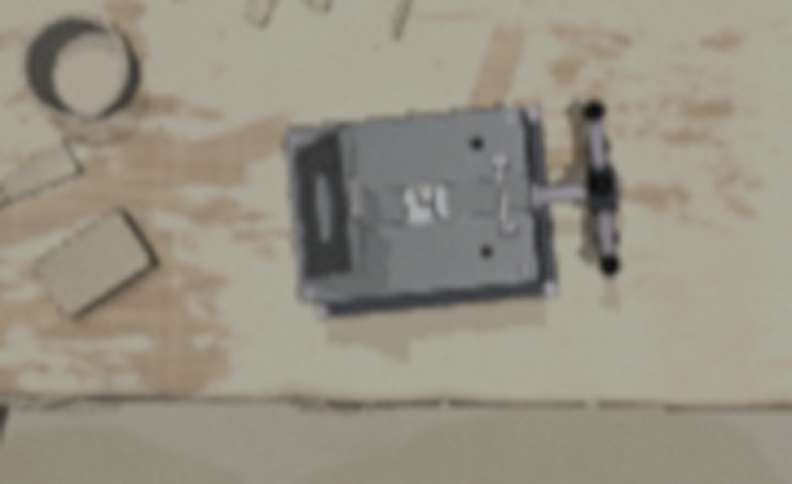

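View pics/side0z.png

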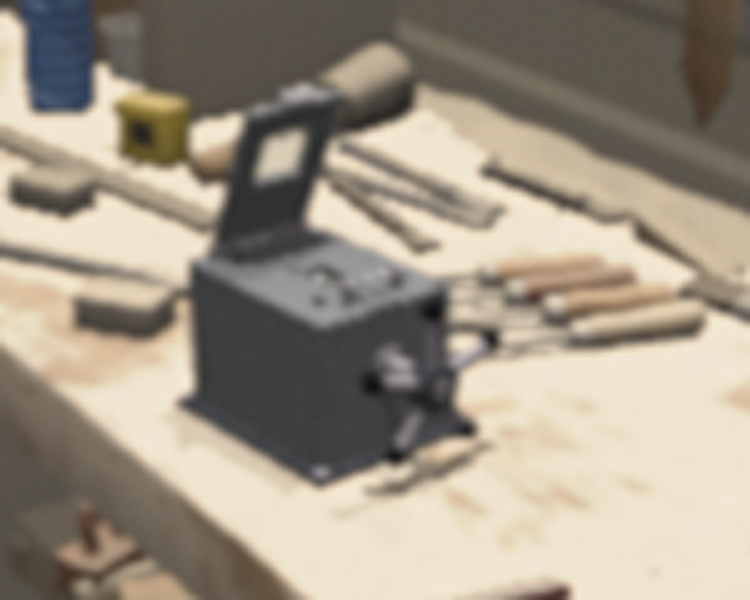

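Run:
```python
from h import *
from rig import viewer
m=viewer.camera_model('top')
f=lambda x,y,z: onz(m,110+(x+.5)/4.4-.5,150+(y+.5)/4.4-.5,z)
P=[f(*p,.112) for p in [(288,128),(523,108),(540,290),(303,300)]]
print(np.round(P,4))
for a,b in [(0,1),(1,2),(2,3),(3,0)]: print(np.linalg.norm(P[a]-P[b]))
print('c',np.mean(P,0))
print('foot',f(322,312,0.008),f(552,292,0.008),f(540,110,.008))
for p in [(594,110),(610,265)]:
  for z in (.07,.086,.1): print(p,z,np.round(f(*p,z),4))
print('ball top',f(600,185,.122))
for p in [(60,90),(85,65),(95,263)]: print(f(*p,.03))
print(f(85,65,.058))
```

```text
[[0.5586 0.3866 0.112 ]
 [0.5727 0.2395 0.112 ]
 [0.459  0.2273 0.112 ]
 [0.4511 0.3749 0.112 ]]
0.14779769392688283
0.1143041998766486
0.14783914697163733
0.10805730560433485
c [0.51034134 0.3070992  0.112     ]
foot [0.44274217 0.38000289 0.008     ] [0.45799485 0.22446526 0.008     ] [0.58152653 0.23428905 0.008     ]
(594, 110) 0.07 [0.5759 0.196  0.07  ]
(594, 110) 0.086 [0.5744 0.1957 0.086 ]
(594, 110) 0.1 [0.573  0.1953 0.1   ]
(610, 265) 0.07 [0.4757 0.1845 0.07  ]
(610, 265) 0.086 [0.4754 0.1843 0.086 ]
(610, 265) 0.1 [0.4752 0.1841 0.1   ]
ball top [0.52430292 0.19051867 0.122     ]
[0.58955981 0.55552395 0.03      ]
[0.60659301 0.53918454 0.03      ]
[0.47386513 0.52872551 0.03      ]
[0.60330147 0.53102366 0.058     ]
```

Run:
```python
from h import *
from rig import viewer,bot
s=bot.read_state()
r=R.from_quat(s['tcp_rot']);print(np.round(r.as_matrix(),3))
m=viewer.camera_model('wrist')
print(np.round(r.inv().apply(m['origin']-s['tcp_pos']),4))
print(np.round((r.inv()*R.from_quat(m['orientation'])).as_matrix(),3))
```

```text
[[ 0.389 -0.001 -0.921]
 [ 0.921 -0.001  0.389]
 [-0.001 -1.     0.   ]]
[-0.0015 -0.1426  0.0822]
[[ 1.     0.001 -0.001]
 [-0.001  0.32  -0.947]
 [-0.     0.947  0.32 ]]
```

arm_command --plan '[{"dp": [0,-0.9,0],"delta_rot": [0,0,0]},{"dp": [0,-0.9,0],"delta_rot": [0,0,0]},{"dp": [0,-0.9,0],"delta_rot": [0,0,0]},{"dp": [-0.35,0,-0.82],"delta_rot": [0,0,0]},{"dp": [-0.35,0,-0.82],"delta_rot": [0,0,0]},{"dp": [-0.35,0,-0.82],"delta_rot": [0,0,0]},{"dp": [-0.35,0,-0.82],"delta_rot": [0,0,0]},{"dp": [-0.35,0,-0.82],"delta_rot": [0,0,0]},{"dp": [-0.35,0,-0.82],"delta_rot": [0,0,0]},{"dp": [-0.35,0,-0.82],"delta_rot": [0,0,0]},{"dp": [-0.35,0,-0.82],"delta_rot": [0,0,0]},{"dp": [-0.35,0,-0.82],"delta_rot": [0,0,0]},{"dp": [-0.35,0,-0.82],"delta_rot": [0,0,0]},{"dp": [-0.35,0,-0.82],"delta_rot": [0,0,0]},{"dp": [-0.35,0,-0.82],"delta_rot": [0,0,0]},{"dp": [-0.35,0,-0.82],"delta_rot": [0,0,0]},{"dp": [-0.35,0,-0.82],"delta_rot": [0,0,0]},{"dp": [-0.35,0,-0.82],"delta_rot": [0,0,0]},{"dp": [-0.35,0,-0.82],"delta_rot": [0,0,0]},{"dp": [-0.35,0,-0.82],"delta_rot": [0,0,0]}]'

```text
time_s: 1.82
tcp_pos: [0.4778, 0.233, 0.2986]
tcp_rot: [-0.589, -0.391, 0.391, 0.589]
force: [0.4, 0.6, 0.2]
opening: 0.0851
```

arm_command --plan '[{"dp": [0,0,0],"delta_rot": [0,0.038,0]},{"dp": [0,0,0],"delta_rot": [0,0.038,0]},{"dp": [0,0,0],"delta_rot": [0,0.038,0]},{"dp": [0,0,0],"delta_rot": [0,0.038,0]},{"dp": [0,0,0],"delta_rot": [0,0.038,0]},{"dp": [0,0,0],"delta_rot": [0,0.038,0]},{"dp": [0,0,0],"delta_rot": [0,0.038,0]},{"dp": [0,0,0],"delta_rot": [0,0.038,0]},{"dp": [0,0,0],"delta_rot": [0,0.038,0]},{"dp": [0,0,0],"delta_rot": [0,0,0]},{"dp": [0,0,0],"delta_rot": [0,0,0]}]'

```text
time_s: 2.73
tcp_pos: [0.4771, 0.2339, 0.2986]
tcp_rot: [0.706, 0.035, -0.036, -0.706]
force: [-0.4, -0.3, -0.1]
opening: 0.0852
```

```bash
cat > look.py <<'E'
import sys
from h import *
from rig import bot,viewer
def look(cam,name,crop=None,k=1):
    m=viewer.camera_model(cam)
    im=viewer.read_camera(cam)[:,:,::-1]
    cv2.imwrite(f'pics/{name}.png',im)
    if crop:
        a,b,c,d=crop
        cv2.imwrite(f'pics/{name}z.png',cv2.resize(im[b:d,a:c],None,fx=k,fy=k,interpolation=cv2.INTER_CUBIC))
    import pickle; pickle.dump(m,open(f'pics/{name}.pkl','wb'))
    return m,im
def st():
    s=bot.read_state(); r=R.from_quat(s['tcp_rot']).as_matrix()
    print('t',round(s['time_s'],2),'p',np.round(s['tcp_pos'],4),'F',np.round(s['force'],1),'op',round(s['opening'],4),'q',np.round(s['q'],2));print(np.round(r,3))
E
python3 -c "
from look import *
st(); look('wrist','w1')"
```

```text
t 2.73 p [0.4771 0.2339 0.2986] F [-0.4 -0.3 -0.1] op 0.0852 q [ 0.23  0.31  1.21 -0.    1.62  0.13]
[[ 0.995 -0.    -0.1  ]
 [ 0.1   -0.     0.995]
 [-0.    -1.    -0.   ]]
```

View pics/w1.png

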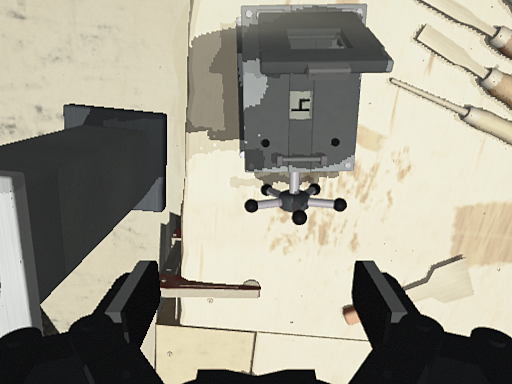

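```bash
python3 -c "
import cv2
im=cv2.imread('pics/w1.png')[70:230,230:370]
im=cv2.rotate(cv2.resize(im,None,fx=4,fy=4,interpolation=cv2.INTER_CUBIC),cv2.ROTATE_90_COUNTERCLOCKWISE)
cv2.imwrite('pics/w1z.png',im)"
```

```text
(no output)
```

View pics/w1z.png

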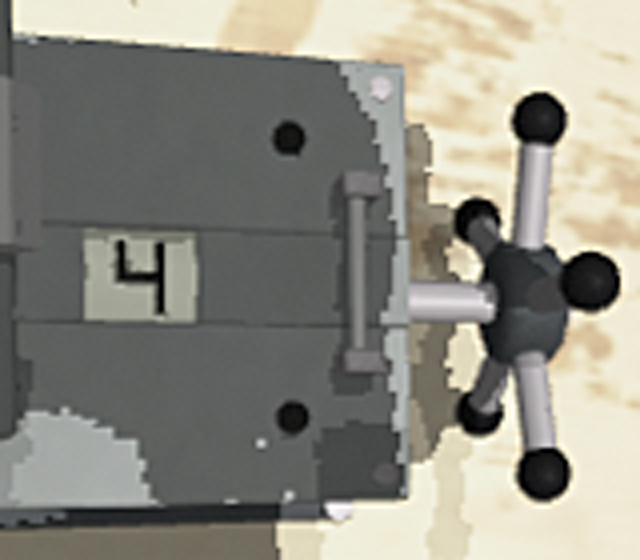

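```bash
python3 -c "
from h import *
import pickle
m=pickle.load(open('pics/w1.pkl','rb'))
P=[onz(m,299.2,217.5,.122),onz(m,340.2,205,.086),onz(m,251.5,205.7,.086)]
print(np.round(P,4)); d=P[1]-P[2]; print(np.linalg.norm(d),np.arctan2(d[1],d[0]),(P[1]+P[2])/2)
# screws and window
g=lambda x,y:(230+(559-y)/4,70+x/4)
a=onz(m,*g(289,138),.112);b=onz(m,*g(293,417),.112);d=a-b;print(a,b,np.arctan2(d[1],d[0]),(a+b)/2)
w=onz(m,*g(140,277),.112);print('win',w)
k1=onz(m,*g(360,183),.1285);k2=onz(m,*g(362,360),.1285);print('keeper',k1,k2,(k1+k2)/2)
"
```

```text
[[0.5259 0.1877 0.122 ]
 [0.576  0.193  0.086 ]
 [0.477  0.1822 0.086 ]]
0.09955556482573963 0.10812130481232168 [0.52652673 0.18761771 0.086     ]
[0.55159015 0.26598053 0.112     ] [0.48379969 0.25820542 0.112     ] 0.11419434145148986 [0.51769492 0.26209297 0.112     ]
win [0.51275617 0.29755275 0.112     ]
keeper [0.53977356 0.25073991 0.1285    ] [0.49821639 0.24609502 0.1285    ] [0.51899498 0.24841746 0.1285    ]
```

arm_command --plan '[{"dp": [0.59,0,-0.67],"delta_rot": [0,-0.0025,0]},{"dp": [0.59,0,-0.67],"delta_rot": [0,0,0]},{"dp": [0.59,0,-0.67],"delta_rot": [0,0,0]},{"dp": [0,0.8,0],"delta_rot": [0,0,0]},{"dp": [0,0.8,0],"delta_rot": [0,0,0]},{"dp": [0,0.8,0],"delta_rot": [0,0,0]},{"dp": [0,0.8,0],"delta_rot": [0,0,0]},{"dp": [0,0.8,0],"delta_rot": [0,0,0]},{"dp": [0,0.8,0],"delta_rot": [0,0,0]},{"dp": [0,0.8,0],"delta_rot": [0,0,0]},{"dp": [0,0,0],"delta_rot": [0,0,0]},{"dp": [0,0,0],"delta_rot": [0,0,0]}]' --jaw 0.3 --newtons 20

```text
time_s: 3.78
tcp_pos: [0.5262, 0.1884, 0.1586]
tcp_rot: [0.706, 0.037, -0.038, -0.706]
force: [0.2, -0.0, 0.7]
opening: 0.0296
```

```bash
python3 -c "
from look import *
st(); look('wrist','w2')"
```

```text
t 3.78 p [0.5262 0.1884 0.1586] F [ 0.2 -0.   0.7] op 0.0296 q [ 0.13  0.46  1.39 -0.    1.29  0.03]
[[ 0.994 -0.002 -0.106]
 [ 0.106 -0.     0.994]
 [-0.002 -1.    -0.   ]]
```

View pics/w2.png

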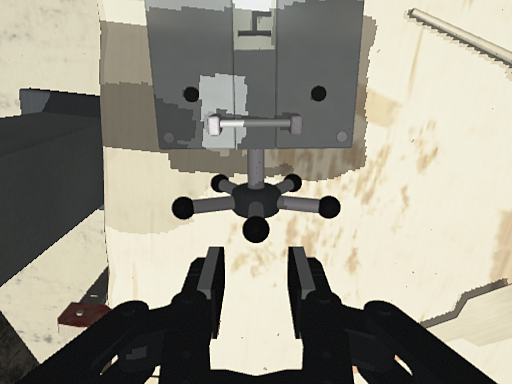

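arm_command --plan '[{"dp": [0,0.58,0],"delta_rot": [0,0,0]},{"dp": [0,0.58,0],"delta_rot": [0,0,0]},{"dp": [0,0.58,0],"delta_rot": [0,0,0]},{"dp": [0,0.58,0],"delta_rot": [0,0,0]},{"dp": [0,0,0],"delta_rot": [0,0,0]},{"dp": [0.1,0,0],"delta_rot": [0,0,0]},{"dp": [0.1,0,0],"delta_rot": [0,0,0]},{"dp": [0.1,0,0],"delta_rot": [0,0,0]},{"dp": [0.1,0,0],"delta_rot": [0,0,0]},{"dp": [0.1,0,0],"delta_rot": [0,0,0]},{"dp": [0.1,0,0],"delta_rot": [0,0,0]},{"dp": [0.1,0,0],"delta_rot": [0,0,0]},{"dp": [0.1,0,0],"delta_rot": [0,0,0]},{"dp": [0.1,0,0],"delta_rot": [0,0,0]},{"dp": [0.1,0,0],"delta_rot": [0,0,0]},{"dp": [0.1,0,0],"delta_rot": [0,0,0]},{"dp": [0.1,0,0],"delta_rot": [0,0,0]},{"dp": [0,0,0],"delta_rot": [0,0,0]}]'

```text
time_s: 5.33
tcp_pos: [0.5567, 0.1916, 0.1008]
tcp_rot: [-0.706, -0.037, 0.037, 0.706]
force: [0.8, 0.5, -0.3]
opening: 0.0299
```

```bash
python3 -c "
from look import *
st(); look('wrist','w3')"
```

```text
t 5.33 p [0.5567 0.1916 0.1008] F [ 0.8  0.5 -0.3] op 0.0299 q [ 0.13  0.57  1.38 -0.    1.19  0.03]
[[ 0.995  0.    -0.104]
 [ 0.104  0.     0.995]
 [ 0.    -1.     0.   ]]
```

View pics/w3.png

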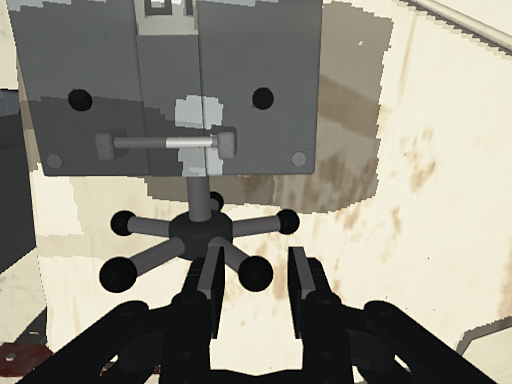

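arm_command --plan '[{"dp": [0,-0.6,0],"delta_rot": [0,0,0]},{"dp": [0,-0.6,0],"delta_rot": [0,0,0]},{"dp": [0,-0.6,0],"delta_rot": [0,0,0]},{"dp": [-0.575,0,0],"delta_rot": [0,0,0]},{"dp": [-0.575,0,0],"delta_rot": [0,0,0]},{"dp": [-0.575,0,0],"delta_rot": [0,0,0]},{"dp": [-0.575,0,0],"delta_rot": [0,0,0]},{"dp": [0,0,0],"delta_rot": [0,0,0]}]'

```text
time_s: 6.05
tcp_pos: [0.4968, 0.1856, 0.146]
tcp_rot: [0.706, 0.037, -0.038, -0.706]
force: [-0.2, -0.2, -0.1]
opening: 0.0299
```

```bash
python3 -c "
from look import *
st(); look('wrist','w4')"
```

```text
t 6.05 p [0.4968 0.1856 0.146 ] F [-0.2 -0.2 -0.1] op 0.0299 q [0.13 0.43 1.49 0.   1.23 0.03]
[[ 0.994 -0.001 -0.105]
 [ 0.105 -0.     0.994]
 [-0.001 -1.    -0.   ]]
```

View pics/w4.png

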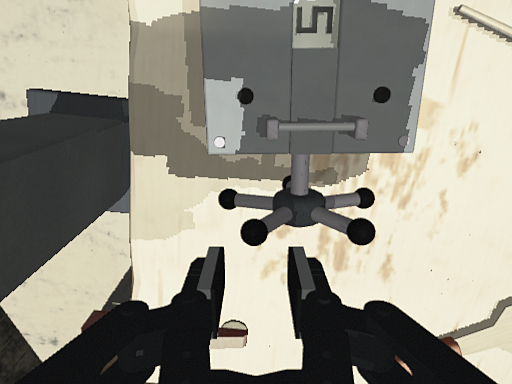

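arm_command --plan '[{"dp": [0,0.6,0],"delta_rot": [0,0,0]},{"dp": [0,0.6,0],"delta_rot": [0,0,0]},{"dp": [0,0.6,0],"delta_rot": [0,0,0]},{"dp": [0,0,0],"delta_rot": [0,0,0]},{"dp": [0.1,0,0],"delta_rot": [0,0,0]},{"dp": [0.1,0,0],"delta_rot": [0,0,0]},{"dp": [0.1,0,0],"delta_rot": [0,0,0]},{"dp": [0.1,0,0],"delta_rot": [0,0,0]},{"dp": [0.1,0,0],"delta_rot": [0,0,0]},{"dp": [0.1,0,0],"delta_rot": [0,0,0]},{"dp": [0.1,0,0],"delta_rot": [0,0,0]},{"dp": [0.1,0,0],"delta_rot": [0,0,0]},{"dp": [0.1,0,0],"delta_rot": [0,0,0]},{"dp": [0.1,0,0],"delta_rot": [0,0,0]},{"dp": [0.1,0,0],"delta_rot": [0,0,0]},{"dp": [0.1,0,0],"delta_rot": [0,0,0]},{"dp": [0.1,0,0],"delta_rot": [0,0,0]},{"dp": [0,0,0],"delta_rot": [0,0,0]},{"dp": [-0.12,0,0],"delta_rot": [0,0,0]},{"dp": [0,0,0],"delta_rot": [0,0,0]}]'

```text
time_s: 7.77
tcp_pos: [0.5277, 0.1887, 0.1007]
tcp_rot: [0.706, 0.037, -0.037, -0.706]
force: [0.1, 0.1, -0.6]
opening: 0.0299
```

arm_command --plan '[{"dp": [0,-0.6,0],"delta_rot": [0,0,0]},{"dp": [0,-0.6,0],"delta_rot": [0,0,0]},{"dp": [0,-0.6,0],"delta_rot": [0,0,0]},{"dp": [0,-0.6,0],"delta_rot": [0,0,0]},{"dp": [0,0,0],"delta_rot": [0,0,0]},{"dp": [0,0,0],"delta_rot": [0,0,0]}]'

```text
time_s: 8.27
tcp_pos: [0.5283, 0.1887, 0.1611]
tcp_rot: [-0.706, -0.037, 0.037, 0.706]
force: [0.6, -1.1, -0.7]
opening: 0.0302
```

```bash
python3 -c "
from look import *
st(); look('wrist','w5')"
```

```text
t 8.27 p [0.5283 0.1887 0.1611] F [ 0.6 -1.1 -0.7] op 0.0302 q [0.13 0.46 1.38 0.   1.3  0.03]
[[ 0.995  0.001 -0.104]
 [ 0.104  0.     0.995]
 [ 0.001 -1.     0.   ]]
```

View pics/w5.png

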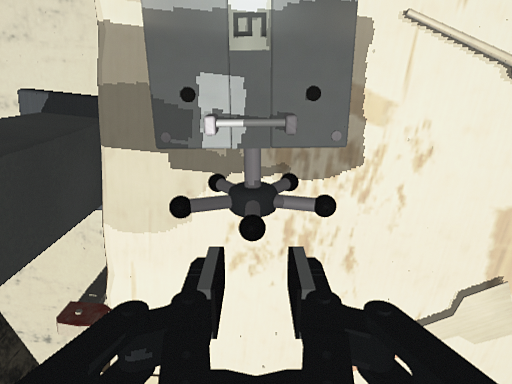

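```bash
python3 -c "
from look import *
import pickle
m=pickle.load(open('pics/w1.pkl','rb'))
W=np.array([.526,.1877]);ex=np.array([.9942,.108]);ey=np.array([-.108,.9942]);C=W+.12*ey
print(C)
mt=viewer.camera_model('top')
for t in (1.0,1.2,1.4,1.6):
  for mm in (m,mt):
   print(t,[np.round(proj(mm,np.r_[C+sx*.04*ex+(.066-.118*np.cos(t)+dn*.004*np.sin(t))*ey,.118+.118*np.sin(t)+dn*.004*np.cos(t)])).astype(int).tolist() for sx in(-1,1) for dn in (-1,1)])
im=cv2.imread('pics/w1.png')[0:100,220:420]
cv2.imwrite('pics/w1f.png',cv2.resize(im,None,fx=4,fy=4,interpolation=cv2.INTER_CUBIC))
im=cv2.rotate(cv2.resize(cv2.imread('pics/w5.png')[0:60,220:290],None,fx=5,fy=5,interpolation=cv2.INTER_CUBIC),cv2.ROTATE_90_COUNTERCLOCKWISE)
cv2.imwrite('pics/w5z.png',im)
"
```

```text
[0.51304  0.307004]
1.0 [[261, 103], [261, 92], [385, 102], [389, 91]]
1.0 [[201, 209], [198, 210], [198, 178], [195, 178]]
1.2 [[261, 68], [262, 54], [396, 67], [399, 53]]
1.2 [[192, 210], [189, 210], [189, 178], [186, 178]]
1.4 [[262, 25], [262, 8], [406, 23], [409, 7]]
1.4 [[182, 211], [179, 211], [180, 179], [176, 179]]
1.6 [[262, -26], [261, -43], [414, -27], [416, -45]]
1.6 [[173, 212], [170, 212], [170, 180], [167, 180]]
```

View pics/w1f.png

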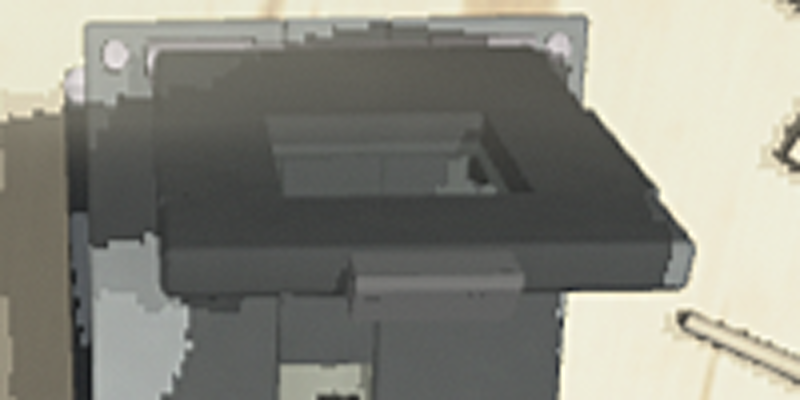

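View pics/w5z.png

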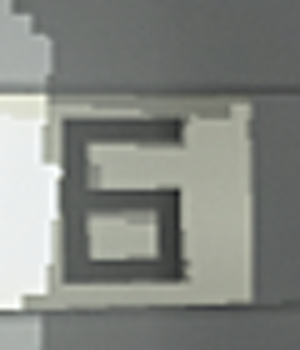

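arm_command --plan '[{"dp": [0,-0.88,0],"delta_rot": [0,0,0]},{"dp": [0,-0.88,0],"delta_rot": [0,0,0]},{"dp": [0,-0.88,0],"delta_rot": [0,0,0]},{"dp": [0,-0.88,0],"delta_rot": [0,0,0]},{"dp": [0,-0.88,0],"delta_rot": [0,0,0]},{"dp": [-0.1,0,0.91],"delta_rot": [0,0,0]},{"dp": [0,0,0.91],"delta_rot": [0,0,0]},{"dp": [0,0,0.91],"delta_rot": [0,0,0]},{"dp": [0,0,0.91],"delta_rot": [0,0,0]},{"dp": [0,0,0.91],"delta_rot": [0,0,0]},{"dp": [0,0,0.91],"delta_rot": [0,0,0]},{"dp": [0,0,0.91],"delta_rot": [0,0,0]},{"dp": [0,0,0.91],"delta_rot": [0,0,0]},{"dp": [0,0,0],"delta_rot": [0,0,0]},{"dp": [0,0,0],"delta_rot": [0,0,0]}]' --jaw 1

```text
time_s: 9.57
tcp_pos: [0.5064, 0.37, 0.2692]
tcp_rot: [0.707, 0.037, -0.038, -0.706]
force: [0.7, -0.4, 0.4]
opening: -0.0003
```

```bash
cat >> look.py <<'E'
def loc(p):
    W=np.array([.526,.1877]);ex=np.array([.9942,.108]);ey=np.array([-.108,.9942]);C=W+.12*ey
    d=np.array(p[:2])-C
    return np.round([1000*d@ex,1000*d@ey,1000*p[2]],1)
E
python3 -c "
from look import *
st(); print(loc(bot.read_state()['tcp_pos'])); look('wrist','w6'); look('side','s6',(170,120,320,240),5)"
```

```text
t 9.57 p [0.5064 0.37   0.2692] F [ 0.7 -0.4  0.4] op -0.0003 q [ 0.44  0.5   0.99 -0.    1.65  0.34]
[[ 0.994 -0.002 -0.106]
 [ 0.106 -0.001  0.994]
 [-0.002 -1.    -0.001]]
[2.000e-01 6.340e+01 2.692e+02]
```

View pics/w6.png

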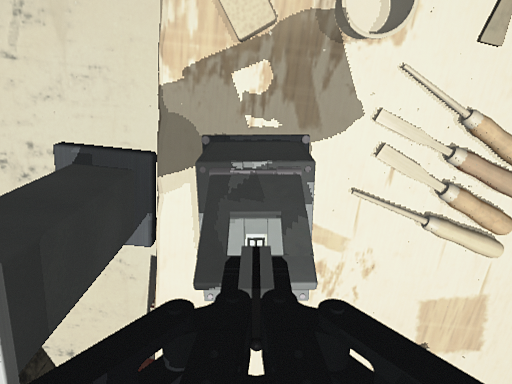

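View pics/s6z.png

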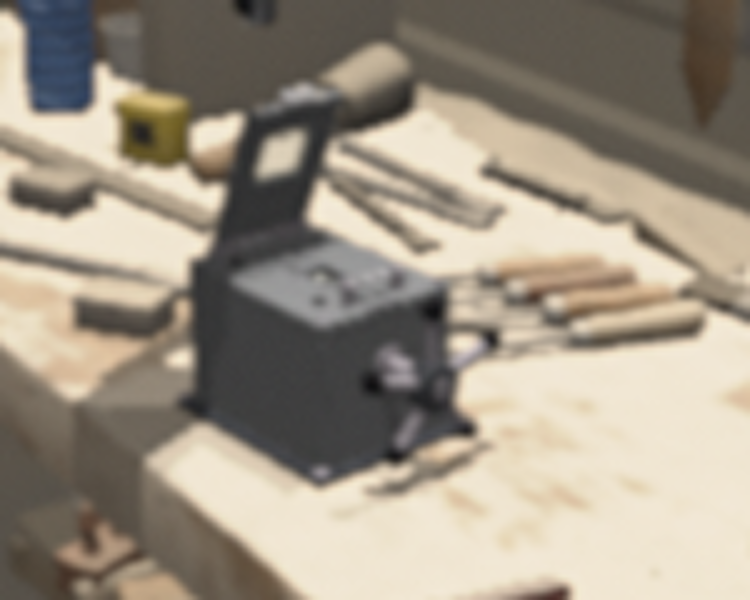

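arm_command --plan '[{"dp": [0,0.95,0],"delta_rot": [0,0,0]},{"dp": [0,0.95,0],"delta_rot": [0,0,0]},{"dp": [0,0.95,0],"delta_rot": [0,0,0]},{"dp": [0,0,-0.32],"delta_rot": [0,0,0]},{"dp": [0,0,-0.32],"delta_rot": [0,0,0]},{"dp": [0,0.03,-0.21],"delta_rot": [0,0,0]},{"dp": [0,0.03,-0.21],"delta_rot": [0,0,0]},{"dp": [0,0.03,-0.21],"delta_rot": [0,0,0]},{"dp": [0,0,0],"delta_rot": [0,0,0]}]'

```text
time_s: 10.42
tcp_pos: [0.5107, 0.3367, 0.1982]
tcp_rot: [-0.706, -0.037, 0.036, 0.706]
force: [0.3, 0.7, -0.2]
opening: -0.0001
```

```bash
python3 -c "
from look import *
st(); print(loc(bot.read_state()['tcp_pos'])); look('wrist','w7'); look('side','s7',(170,120,320,240),5)"
```

```text
t 10.42 p [0.5107 0.3367 0.1982] F [ 0.3  0.7 -0.2] op -0.0001 q [ 0.39  0.51  1.17 -0.    1.45  0.29]
[[ 0.995  0.001 -0.103]
 [ 0.103  0.     0.995]
 [ 0.001 -1.     0.   ]]
[  0.8  29.8 198.2]
```

View pics/s7z.png

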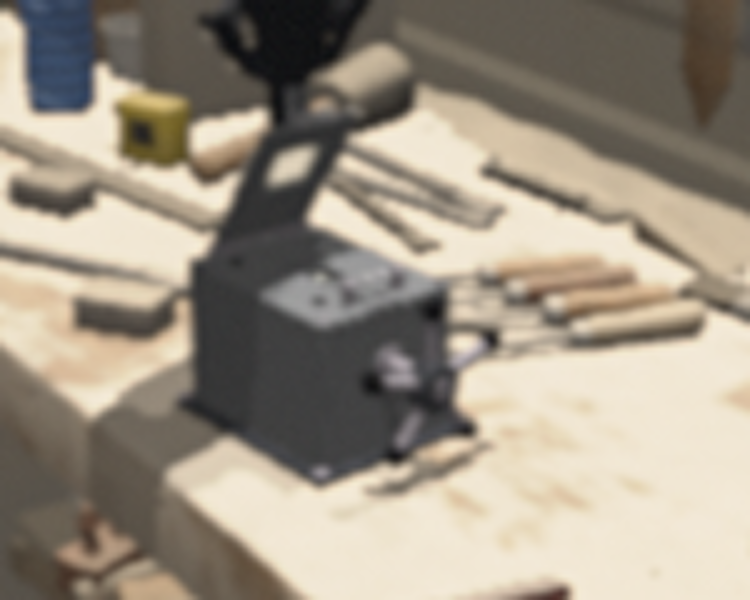

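arm_command --plan '[{"dp": [0,0.12,-0.22],"delta_rot": [0,0,0]},{"dp": [0,0.12,-0.22],"delta_rot": [0,0,0]},{"dp": [0,0.12,-0.22],"delta_rot": [0,0,0]},{"dp": [0,0.15,-0.22],"delta_rot": [0,0,0]},{"dp": [0,0.15,-0.22],"delta_rot": [0,0,0]},{"dp": [0,0.15,-0.22],"delta_rot": [0,0,0]},{"dp": [0,0.2,-0.2],"delta_rot": [0,0,0]},{"dp": [0,0.2,-0.2],"delta_rot": [0,0,0]},{"dp": [0,0.2,-0.2],"delta_rot": [0,0,0]},{"dp": [0,0,0],"delta_rot": [0,0,0]}]'

```text
time_s: 11.35
tcp_pos: [0.5149, 0.289, 0.1608]
tcp_rot: [0.706, 0.036, -0.037, -0.706]
force: [0.2, 0.2, 0.3]
opening: 0.0002
```

```bash
python3 -c "
from look import *
st(); print(loc(bot.read_state()['tcp_pos'])); look('wrist','w8'); look('side','s8',(170,120,320,240),5)"
```

```text
t 11.35 p [0.5149 0.289  0.1608] F [0.2 0.2 0.3] op 0.0002 q [ 0.31  0.51  1.29 -0.    1.34  0.21]
[[ 0.995 -0.002 -0.103]
 [ 0.103 -0.001  0.995]
 [-0.002 -1.    -0.001]]
[-1.000e-01 -1.810e+01  1.608e+02]
```

View pics/s8z.png

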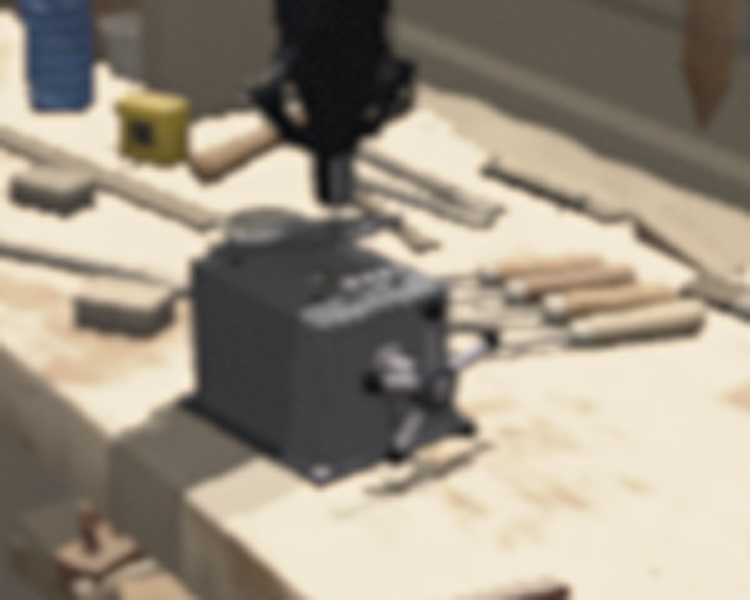

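View pics/w8.png

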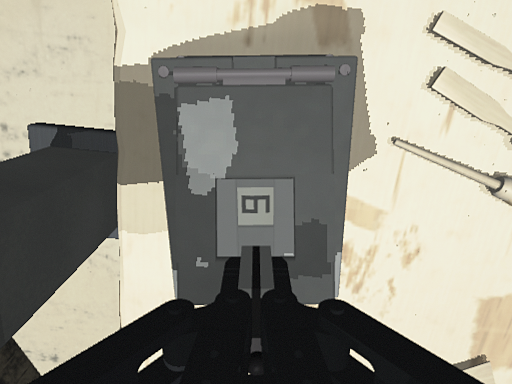

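arm_command --plan '[{"dp": [0,0.2,-0.12],"delta_rot": [0,0,0]},{"dp": [0,0.2,-0.12],"delta_rot": [0,0,0]},{"dp": [0,0.2,-0.12],"delta_rot": [0,0,0]},{"dp": [0,0.2,-0.12],"delta_rot": [0,0,0]},{"dp": [0,0.2,-0.12],"delta_rot": [0,0,0]},{"dp": [0,0,0],"delta_rot": [0,0,0]}]'

```text
time_s: 11.95
tcp_pos: [0.5164, 0.2745, 0.1358]
tcp_rot: [0.706, 0.036, -0.037, -0.706]
force: [0.0, -0.1, -0.1]
opening: 0.0
```

arm_command --plan '[{"dp": [0,0.06,0],"delta_rot": [0,0,0]},{"dp": [0,0.06,0],"delta_rot": [0,0,0]},{"dp": [0,0,0],"delta_rot": [0,0,0]}]'

```text
time_s: 12.2
tcp_pos: [0.5167, 0.2753, 0.1339]
tcp_rot: [-0.706, -0.037, 0.037, 0.706]
force: [-0.4, 0.7, 0.1]
opening: 0.0
```

arm_command --plan '[{"dp": [0,0.04,0],"delta_rot": [0,0,0]},{"dp": [0,0.04,0],"delta_rot": [0,0,0]},{"dp": [0,0,0],"delta_rot": [0,0,0]}]'

```text
time_s: 12.45
tcp_pos: [0.5168, 0.2753, 0.1321]
tcp_rot: [-0.706, -0.037, 0.037, 0.706]
force: [-0.1, 0.8, -0.1]
opening: 0.0002
```

```bash
python3 -c "
from look import *
st(); print(loc(bot.read_state()['tcp_pos'])); look('side','s9',(170,120,320,240),5)"
```

```text
t 12.45 p [0.5168 0.2753 0.1321] F [-0.1  0.8 -0.1] op 0.0002 q [0.29 0.53 1.35 0.   1.26 0.18]
[[ 0.995  0.    -0.104]
 [ 0.104  0.     0.995]
 [ 0.    -1.     0.   ]]
[  0.3 -31.9 132.1]
```

View pics/s9z.png

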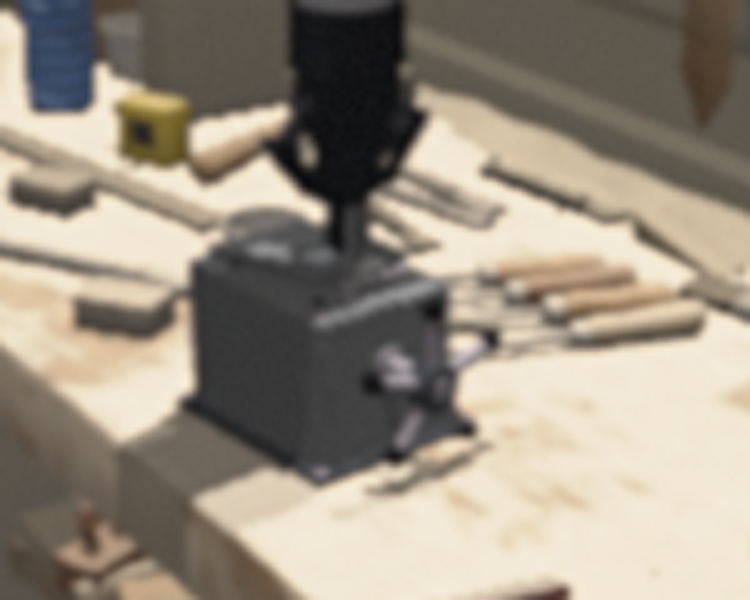

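arm_command --plan '[{"dp": [0,0.04,0],"delta_rot": [0,0,0]},{"dp": [0,0.04,0],"delta_rot": [0,0,0]},{"dp": [0,0.04,0],"delta_rot": [0,0,0]},{"dp": [0,0,0],"delta_rot": [0,0,0]}]'

```text
time_s: 12.83
tcp_pos: [0.5169, 0.275, 0.1296]
tcp_rot: [0.706, 0.037, -0.037, -0.706]
force: [-1.0, -1.1, 6.2]
opening: 0.0002
```

arm_command --plan '[{"dp": [0,0.04,0],"delta_rot": [0,0,0]},{"dp": [0,0.04,0],"delta_rot": [0,0,0]},{"dp": [0,0,0],"delta_rot": [0,0,0]}]'

```text
time_s: 13.08
tcp_pos: [0.5169, 0.2749, 0.1277]
tcp_rot: [0.706, 0.037, -0.037, -0.706]
force: [-0.4, -2.6, 5.9]
opening: 0.0003
```

arm_command --plan '[{"dp": [0,0.04,0],"delta_rot": [0,0,0]},{"dp": [0,0.04,0],"delta_rot": [0,0,0]},{"dp": [0,0,0],"delta_rot": [0,0,0]}]'

```text
time_s: 13.33
tcp_pos: [0.5166, 0.2752, 0.1248]
tcp_rot: [-0.706, -0.037, 0.037, 0.706]
force: [0.4, 0.1, 0.1]
opening: 0.0004
```

arm_command --plan '[{"dp": [0,0.04,0],"delta_rot": [0,0,0]},{"dp": [0,0,0],"delta_rot": [0,0,0]}]'

```text
time_s: 13.5
tcp_pos: [0.5166, 0.2752, 0.1236]
tcp_rot: [-0.706, -0.037, 0.037, 0.706]
force: [-0.6, -0.3, -0.2]
opening: 0.0
```

arm_command --plan '[{"dp": [0,0.04,0],"delta_rot": [0,0,0]},{"dp": [0,0,0],"delta_rot": [0,0,0]}]'

```text
time_s: 13.67
tcp_pos: [0.5166, 0.2752, 0.1228]
tcp_rot: [0.706, 0.037, -0.037, -0.706]
force: [0.9, 1.2, -0.9]
opening: -0.0001
```

arm_command --plan '[{"dp": [0,0.04,0],"delta_rot": [0,0,0]},{"dp": [0,0,0],"delta_rot": [0,0,0]}]'

```text
time_s: 13.83
tcp_pos: [0.5168, 0.2752, 0.1221]
tcp_rot: [-0.706, -0.037, 0.037, 0.706]
force: [0.2, -0.4, -0.1]
opening: 0.0002
```

arm_command --plan '[{"dp": [0,0.03,0],"delta_rot": [0,0,0]},{"dp": [0,0,0],"delta_rot": [0,0,0]}]'

```text
time_s: 14.0
tcp_pos: [0.5168, 0.2753, 0.122]
tcp_rot: [-0.706, -0.037, 0.037, 0.706]
force: [-2.4, -1.0, 4.9]
opening: -0.0001
```

arm_command --plan '[{"dp": [0,0.03,0],"delta_rot": [0,0,0]},{"dp": [0,0,0],"delta_rot": [0,0,0]}]'

```text
time_s: 14.17
tcp_pos: [0.5169, 0.2752, 0.1219]
tcp_rot: [-0.706, -0.037, 0.036, 0.706]
force: [-2.6, -1.9, 10.2]
opening: 0.0004
```

arm_command --plan '[{"dp": [0,-0.3,0],"delta_rot": [0,0,0]},{"dp": [0,-0.8,0],"delta_rot": [0,0,0]},{"dp": [0,-0.8,0],"delta_rot": [0,0,0]},{"dp": [0,-0.8,0],"delta_rot": [0,0,0]},{"dp": [0,-0.8,0],"delta_rot": [0,0,0]},{"dp": [0,-0.8,0],"delta_rot": [0,0,0]},{"dp": [0,-0.8,-0.8],"delta_rot": [0,0,0]},{"dp": [0,0,-0.8],"delta_rot": [0,0,0]},{"dp": [0,0,-0.8],"delta_rot": [0,0,0]},{"dp": [0,0,-0.5],"delta_rot": [0,0,0]},{"dp": [0,0,0],"delta_rot": [0,0,0]},{"dp": [0,0,0],"delta_rot": [0,0,0]}]'

```text
time_s: 15.17
tcp_pos: [0.5243, 0.2029, 0.2481]
tcp_rot: [-0.706, -0.036, 0.037, 0.706]
force: [0.4, -0.3, -0.8]
opening: -0.0003
```

```bash
python3 -c "
from look import *
st(); print(loc(bot.read_state()['tcp_pos'])); look('wrist','w10',(170,20,330,240),2.7); look('side','s10',(170,120,320,240),5); look('top','t10')"
```

```text
t 15.17 p [0.5243 0.2029 0.2481] F [ 0.4 -0.3 -0.8] op -0.0003 q [0.16 0.39 1.23 0.   1.52 0.06]
[[ 0.995 -0.    -0.103]
 [ 0.103  0.     0.995]
 [-0.    -1.     0.   ]]
[  -0.  -104.7  248.1]
```

View pics/w10.png

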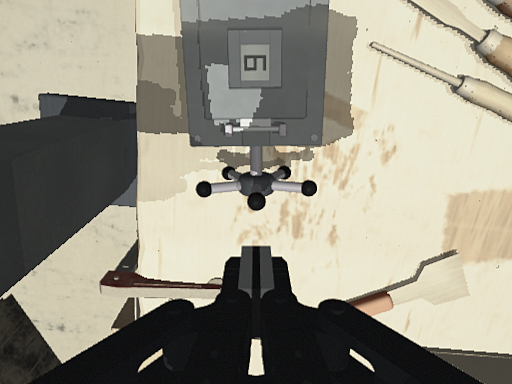

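View pics/s10z.png

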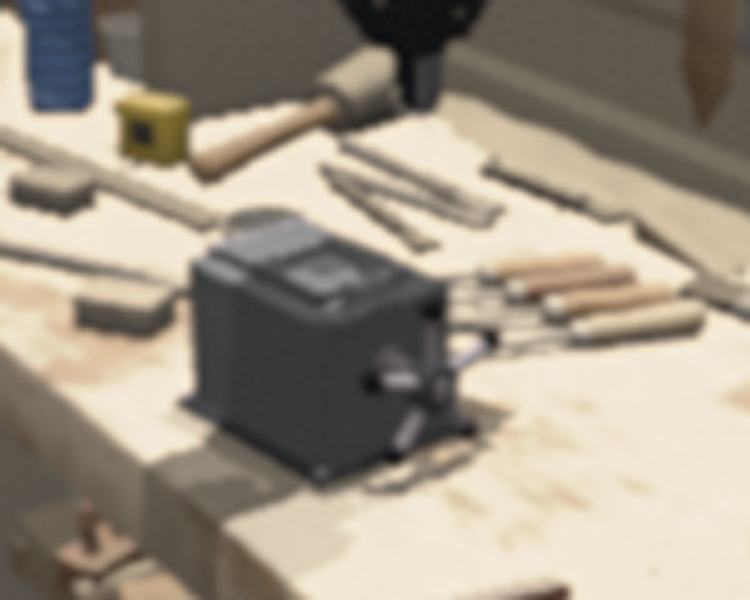

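View pics/t10.png

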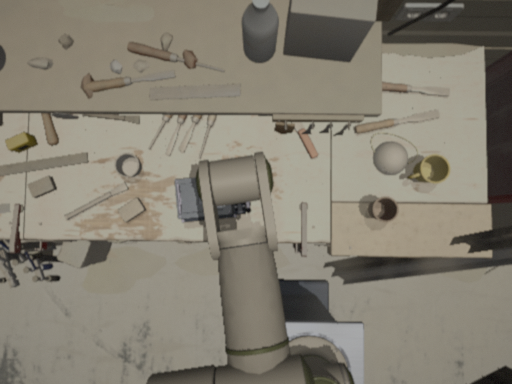

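```bash
python3 -c "
from look import *
import pickle
m=pickle.load(open('pics/w10.pkl','rb'))
im=cv2.imread('pics/w10.png')[90:160,190:340]
cv2.imwrite('pics/w10k.png',cv2.resize(im,None,fx=5,fy=5,interpolation=cv2.INTER_CUBIC))
W=np.array([.526,.1877]);ex=np.array([.9942,.108]);ey=np.array([-.108,.9942]);C=W+.12*ey
for t in (0,.03,.06,.1):
  print(t,[np.round(proj(m,np.r_[C+sx*.04*ex+(.066-.118*np.cos(t)+.004*np.sin(t))*ey,.118+.118*np.sin(t)+.004*np.cos(t)]),1).tolist() for sx in (-1,1)])
"
```

```text
0 [[204.9, 119.9], [307.3, 119.3]]
0.03 [[204.2, 120.1], [308.0, 119.6]]
0.06 [[203.6, 120.3], [308.7, 119.7]]
0.1 [[202.6, 120.2], [309.6, 119.7]]
```

View pics/w10k.png

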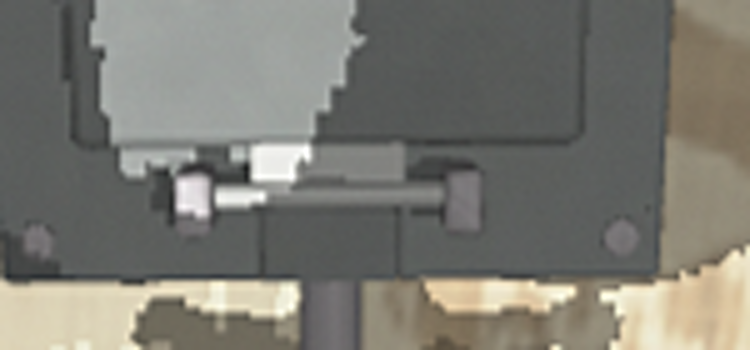

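```bash
python3 -c "
from look import *
st(); print(bot.job_done())"
```

```text
t 15.32 p [0.5241 0.2039 0.2479] F [ 0.3  0.8 -0.1] op 0.0002 q [0.16 0.39 1.23 0.   1.52 0.06]
[[ 0.994 -0.    -0.105]
 [ 0.105  0.     0.994]
 [-0.    -1.     0.   ]]
the job is handed in; nothing more can be done
None
```

The counter now reads 6, the flap is latched shut, and I handed the job in at about 15 s of the 67 s allowed; no verdict came back.

- **Wheel:** it started on 4. I turned it to 6 in two one-number pushes on the spoke balls, then let go and lifted clear.
- **Flap:** I pushed it down from about 1.17 rad with the closed fingers. The upward force was about 6 N, dropped to nothing at the snap, and rose to about 10 N on the buffers at the end. The fingertips then stood at the flap's shut height of 122 mm.

**Last checks:** In the last wrist picture a 6 shows through the pane with one spoke straight up. The flap's edge matches the fully shut position within about 1 pixel, and the tongue reaches under the keeper bar. In the last top picture the beaker, the pot and the sanding block look unmoved; I judged that by eye and did not measure it. The gripper was about 125 mm clear of the counter's top, with about zero force on it. No check failed or disagreed.

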